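# Plug the test gauge into the bench air coupler

### The job

Plug the pressure test gauge into the air coupler on the bench manifold: draw the coupler's sleeve fully back so that it catches and stays back, then take the gauge from its block and push its plug gently home until the sleeve springs fully forward over it. Leave the gauge locked upright in the coupler and let go; do not force it, and do not disturb the brush, the brush block or the spanner.

Things in the scene. Friction and masses are not known exactly. Their poses are not given: they have to be found in the camera images.
- manifold: Fixed aluminium air manifold: block 56 (x) x 110 (y) x 40 (z) mm on a foot 150 mm long in y; feed pipe elbow on its +x side. Origin: centre of its underside, on the bench; z up. One round quick coupler stands upright, mouth up, on the block's top, on a threaded riser: how high (h = 0 to 15 mm) and how far off the block's centre line (up to 1.5 mm in x and y) is not measured; it stands rigid.
- port (a point): Centre of the manifold block's top face, under the coupler, z up. Heights above this point: hexagon (30 mm across flats) 12+h to 32+h mm; knurled sleeve, 38 mm outside diameter, 27 mm long, 44+h to 71+h when forward; socket mouth 72+h (tube 27 mm outside, mouth flared from 24 mm to the 19 mm bore). h: see manifold, unknown. With the sleeve forward, balls in the bore keep a plug out.
- sleeve (a joint): How far the coupler's sleeve is drawn back, in m: 0 = forward (at the start); grows as it is drawn back, straight down towards the manifold, to 0.010 at its stop. Its spring takes 6 N at 0, 9 N at 0.010. Drawn to the stop and let go, it eases forward, catches at about 0.007 and stays. A plug pushed home trips the catch: the sleeve snaps forward to 0 and locks the plug.
- gauge: Loose pressure gauge, 0.2 to 0.4 kg, plug nipple under it; at the start upright in the bored block. Origin: lower tip of the plug; z up through the gauge. From the tip: nose 12 mm diameter to 9 mm, cone to 18 mm diameter at 12 mm, groove 16 to 23.5 mm, 18 mm diameter to 34 mm, hexagon (28 mm over corners) 34 to 44 mm, stem 14 mm diameter to 56 mm, then the case (see gauge_case).
- gauge_case (a point): Centre of the gauge's round case, 87 mm above the plug's tip. Case 63 mm diameter, 30 mm thick: flat faces at x = -15 (back) and +15 mm (white dial), top 31 mm above this point. To be gripped from above across its 30 mm thickness (x).
- gauge_hex (a point): Centre of the underside of the gauge's hexagon, 34 mm above the plug's tip; home, it lies on the socket mouth (72+h mm above port). Going in, the tip meets a sprung collar when this point is 11 mm above home; from there a push of 4 to about 8 N, ball drag included; a solid stop comes 0.5 mm past home. More than 30 N between gauge and coupler harms the gauge.
- stand: Fixed beech block 75 x 75 x 42 mm with a vertical 21 mm hole through its centre, in which the gauge stands on its hexagon. Origin: centre of its underside, on the bench; z up.
- brush: Loose finished brush, bristles up, 160 x 60 x 71 mm; to be left alone. Origin: centre of its underside, x along it.
- brush_block: Loose drilled wooden brush block, 130 x 50 x 24 mm, to be left alone. Origin: centre of its underside, x along it.
- spanner: Loose spanner, 150 mm long, lying flat, to be left alone. Origin: under its middle, x along it.
Things that resemble listed ones, but are neither listed nor needed, are in the scene too. Leave any green or purple look-alike of the gauge alone.

How it is judged:
On the way, in this order (a step that is already met when the one before it is completed fails the run):
1. the sleeve is caught back by itself, nothing touching it (value of joint sleeve above 0.005 m and contact force between the fingers and manifold below 0.2 N), for 0.3 s.
2. the gauge's plug is home in the coupler and the sleeve has sprung forward (value of joint sleeve below 0.002 m and horizontal distance between gauge and manifold below 0.006 m and z of gauge in the frame of manifold below 0.0955 m), for 0.2 s.
At the end, for the whole second after the job is handed in: The gauge stands upright (within 5 degrees), let go and at rest in the coupler, its plug within 6 mm of the manifold's centre line, its tip no more than 95.5 mm above the manifold's underside, and the sleeve forward to within 2 mm, as it can be only over a plug that is home (all of step 2 and angle between gauge's own z axis and vertical below 0.09 rad and linear speed of gauge below 0.02 m/s); the robot touches nothing.
It fails at once if the gauge and the coupler press on each other with more than 30 N (contact force between gauge and manifold above 30 N).
It fails at once if the gauge is tipped over or dropped (more than 35 degrees from upright) (angle between gauge's own z axis and vertical above 0.6 rad).
It fails at once if the brush, brush block or spanner is pushed more than 30 mm away (distance of any of brush, brush_block, spanner from where it was at the start of the episode above 0.03 m).
It also fails if it takes over 72 s, if anything falls off the work surface, if the arm or the gripper's body presses on something with over 40 N, if the wrist force passes 120 N, or if a joint passes its speed limit or range.

### The arm

A 6-joint arm with a two-finger parallel gripper is mounted at the origin on the work surface. World frame = base frame: x ahead of the robot, y to its left, z up, the work surface at z = 0. Lengths are in m, angles in rad, forces in N, time in s.
With the tool pointing down it reaches from about 0.4 to 0.825 m from the base axis. Payload 7 kg.
Tool frame: the origin (TCP) lies between the finger pads; the fingertips stand ahead of it and the grasp point (between the pads) lies 8 mm behind it (r.tcp_to_tips is the z of the fingertips in the tool frame, in m); z points along the fingers, y is the line along which they close (so a half turn about z gives the same grasp; the last joint's range is limited). The gripper opens to 85 mm and grips with 20 to 120 N. Pads are 22 mm wide; open, the fingers measure 114 mm over their backs; the gripper's body (76 mm by 85 mm) begins 54 mm behind the grasp point. The pads swing forward as they close: fully open they stand 13 mm farther back than shut.
Start: joints at [-0.962, 0.359, 0.012, 0, -1.224, -0.288], TCP at [0.213, -0.641, 0.242] pointing down, gripper open.
Joint ranges: [-3.07, 3.07], [-1.43, 2.12], [-1.02, 1.25], [-3.03, 1.67], [-3.05, -0], [-3.03, 3.03]. Speed limits (rad/s): [2.39, 2.39, 3.01, 3.14, 3.14, 3.14].

### API

Orientations are given as a unit quaternion [w, x, y, z].
In Python, from cell import r, optics, spotter gives the robot as it stands. The module is installed in compiled form; this text tells all that it offers.
- The arm moves only by the tool servo_tool, never from a script. Its argument "steps" is a list of rows, each a list of 5 numbers: the finger opening in cm, from 0 to 8.54, then the shift along the world's x, y, z in cm, then the turn about the world's z in degrees. In form: [[grip, tx, ty, tz, spin], ...]. A call has 1 to 12 rows; each row is the pose to reach, as a shift and turn from the pose commanded when the call began; what a row does not reach only later rows make up. A row lasts 1/8 s, in which the tool goes at most 62.5 mm and 10.7 degrees, less where a joint would pass 70% of its speed; a pose out of reach is approached as far as the arm can. A call with a gripper value outside its range is refused whole. The fingers move at their own pace and stop on an object; the grip force is fixed at half the most. Time passes only in rows, so rows that repeat a pose let the fingers close. It gives the time, the measured TCP pose, the force, the opening and the grip force at its end, in the units of the state.
- r.state(): the state, without advancing time (a new reading comes with each control period).
- optics.capture(name): name is "scene" or "side" or "wrist"; returns a dict with "image" (384x512x3 uint8, red, green, blue), "depth" (384x512 float32, m along the optical axis (not along the pixel's ray), 0 where there is no reading), "camera_matrix" (3x3 intrinsics, pixels), "k1" (the pictures are not rectified: a ray, as slopes to the right and down, at radius r is drawn at 1 + k1 r^2 times it, then the intrinsics apply), "cam_to_world" (4x4, takes a point from camera to world coordinates); the wrist camera has in their place "hand_eye" (4x4, takes a point from camera to tool coordinates, whose origin is the TCP and whose axes are the flange's). Camera axes: x right, y down, z forward; pixel columns grow to the right and rows downward; lengths in m; the calibration is good to about 2 mm. A picture is of the moment at which its call begins: read the wrist's pose just before it.
- r.job_done(): hands the job in; it is judged then, once.
Trained networks look in the newest picture that a camera, given by its name, has taken for a name from the list of things; names that differ only in an ending like _2 or _b are one class to them, and where a whole thing is asked for, a point or a joint stands for the part that bears it (a point fixed in the world has none). Each returns a list of dicts, best first, with "conf" (0 to 1); they miss things now and then, are a little off and sometimes report something else, mostly with a low value. They report only what shows in the picture. A call takes as long as a camera call. They do not tell look-alikes from the thing itself.
- spotter.boxes_of(camera, name): "xyz" ([x, y, z] in m, in the coordinates of the camera as it stood for that picture, good to about 4 mm: the middle of the surface that is visible of it).
- spotter.spot_point(camera, name): "xyz" ([x, y, z] in m, in the coordinates of the camera as it stood for that picture, good to about 4 mm: a listed point, or the origin of a listed thing).
The state is a dict: "t": time; "joint_pos": joint angles; "dq": joint speeds; "effort": joint torques, N m; "tcp_pos": TCP position; "eef_rot": TCP orientation; "ft_force": force on the tool from outside, world axes, zero at the start; "wrist_torque": the same for the moment, N m; "grip_width": opening from 0.0 (shut) to 1.0 (fully open); "grasp_force": force on a finger pad.
Only numpy, scipy, OpenCV 4.12 (cv2) and the standard library are available. Lean on these libraries where they do the work, as an engineer would, in place of code of your own. Each camera call takes 0.05 s, during which the arm holds its last target. There are 200 camera calls.

## Working session

There is one attempt and no reset: what is moved stays moved. The work goes in short steps, Python scripts to look and compute and a tool call to move; the robot and the scene stay as the last step left them, time stands still between calls to the robot, and variables do not carry over. Pictures are saved under pics/ and viewed, at most 10 in all, crops included, and the job is handed in when it is done.

Besides the shell and the picture viewer there is one more tool, called after "Emit:" as name(argument=value, ...) on one line, values as JSON. servo_tool: Moves the arm, as the interface text tells. Its arguments: {"type":"object","properties":{"steps":{"type":"array","items":{"type":"array","items":{"type":"number"}}}},"required":["steps"]}

```bash
mkdir -p pics; cat > h.py <<'E'
import numpy as np, cv2
from cell import r, optics, spotter
from scipy.spatial.transform import Rotation as R
def cap(n):
    s=r.state(); c=optics.capture(n)
    if n=='wrist':
        q=s['eef_rot']; T=np.eye(4); T[:3,:3]=R.from_quat([q[1],q[2],q[3],q[0]]).as_matrix(); T[:3,3]=s['tcp_pos']
        c['T']=T@np.array(c['hand_eye'])
    else: c['T']=np.array(c['cam_to_world'])
    return c
def w(c,p): return (c['T']@np.append(p,1))[:3]
def cloud(c):
    d=c['depth']; K=c['camera_matrix']; v,u=np.indices(d.shape)
    p=cv2.undistortPoints(np.stack([u,v],-1).reshape(-1,1,2).astype(np.float64),K,np.array([c['k1'],0,0,0,0.])).reshape(*d.shape,2)
    P=np.dstack([p[...,0]*d,p[...,1]*d,d])
    return P@c['T'][:3,:3].T+c['T'][:3,3]
def px(c,X):
    p=np.linalg.inv(c['T'])@np.append(X,1); s=p[:2]/p[2]; s=s*(1+c['k1']*(s@s)); return (c['camera_matrix']@np.append(s,1))[:2]
def save(c,n): cv2.imwrite('pics/'+n,c['image'][...,::-1])
E
python3 - <<'E'
from h import *
print(r.state(), r.tcp_to_tips)
ims=[]
for n in ['scene','side']:
    c=cap(n); ims.append(c['image'])
    for k in ['manifold','port','sleeve','gauge','gauge_case','gauge_hex','stand','brush','brush_block','spanner']:
        for f in (spotter.boxes_of,spotter.spot_point):
            try:
                for o in f(n,k)[:4]: 
                    X=w(c,o['xyz']); print(n,k,f.__name__,round(o['conf'],2),X.round(3),px(c,X).round())
            except Exception as e: print(n,k,e)
    save(c,n+'0.png')
E
```

```text
{'t': 0.0, 'joint_pos': array([-9.61895030e-01,  3.59385326e-01,  1.10597091e-02, -3.43139849e-04,
       -1.22406057e+00, -2.88107424e-01]), 'dq': array([ 0.00073242, -0.00066363,  0.00014694, -0.00099429,  0.00092159,
        0.00063036]), 'effort': array([ 4.55032159e-04, -5.83319521e+01,  2.93413317e+01,  6.93685278e+00,
       -6.10019022e-03, -3.09988502e-05]), 'tcp_pos': array([ 0.2126818 , -0.64014413,  0.24136629]), 'eef_rot': array([-1.99337427e-04, -1.59652325e-01,  9.87172972e-01,  7.86256412e-04]), 'ft_force': array([-0.93881082,  0.12951596,  0.91868798]), 'wrist_torque': array([-0.04849165, -0.02284714, -0.02619356]), 'grasp_force': 0.0, 'grip_width': 0.9990675620889198} 0.011
scene manifold call 0.72 [0.561 0.17  0.04 ] [331. 157.]
scene manifold call 0.8 [0.546 0.181 0.001] [327. 161.]
scene manifold call 0.38 [0.55  0.179 0.038] [330. 152.]
scene port call 0.97 [0.564 0.168 0.038] [331. 158.]
scene port call 0.62 [0.547 0.181 0.036] [329. 152.]
scene sleeve call 0.55 [0.561 0.166 0.103] [334. 138.]
scene sleeve it knows: brush, brush_block, gauge, gauge_case, gauge_
[... 2993 characters left out ...]
1] [325. 232.]
side gauge_hex call 0.65 [ 0.47  -0.117  0.032] [295. 177.]
side gauge_hex call 0.56 [ 0.594 -0.162  0.039] [246. 157.]
side stand call 0.71 [ 0.589 -0.127  0.043] [246. 167.]
side stand call 0.57 [ 0.597 -0.158 -0.004] [245. 170.]
side brush call 0.63 [0.547 0.007 0.009] [256. 222.]
side brush call 0.6 [ 0.721 -0.002  0.06 ] [179. 197.]
side brush call 0.62 [ 0.726 -0.021  0.002] [182. 206.]
side brush_block call 0.82 [0.394 0.02  0.025] [325. 229.]
side brush_block call 0.59 [0.547 0.003 0.009] [257. 220.]
side brush_block call 0.85 [ 0.392  0.007 -0.   ] [325. 231.]
side spanner call 0.79 [0.546 0.001 0.005] [257. 221.]
side spanner call 0.68 [0.543 0.004 0.003] [258. 222.]
```

```bash
python3 - <<'E'
import cv2
a=cv2.imread('pics/scene0.png');b=cv2.imread('pics/side0.png')
cv2.imwrite('pics/m0.png',cv2.hconcat([cv2.resize(a[80:360,120:400],(400,400)),cv2.resize(b[70:350,120:400],(400,400))]))
E
```

```text
(no output)
```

View pics/m0.png

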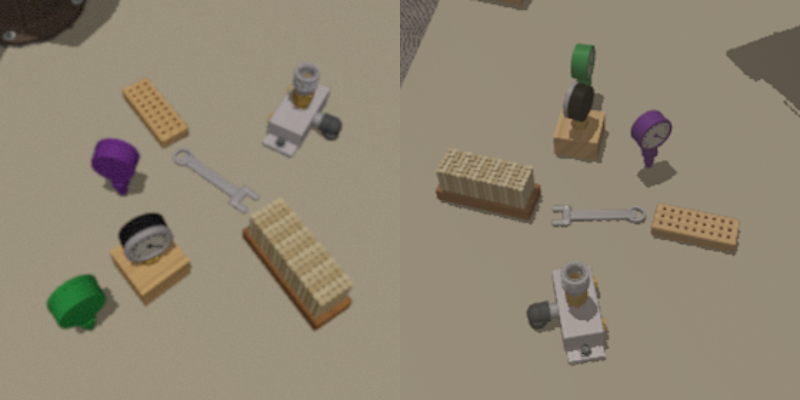

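The listed gauge could be confused with three things in the scene view:
- the black and steel gauge in the beech block at (222,246)
- the purple one at (199,192)
- the green one at (175,293)

I choose the black one in the block. The coupler is at (334,138).

```bash
python3 - <<'E'
from h import *
c=cap('wrist'); print(np.array(c['hand_eye']).round(3), c['camera_matrix'])
for n in ['scene','side']:
    c=cap(n); P=cloud(c); 
    # coupler top
    m=(abs(P[...,0]-.55)<.04)&(abs(P[...,1]-.178)<.04)&(P[...,2]>.09)&(c['depth']>0)
    Q=P[m]; print(n,'coupler',len(Q),Q.min(0).round(4),Q.max(0).round(4),np.percentile(Q[:,2],[50,90,97]).round(4))
    m=(np.hypot(P[...,0]-.55,P[...,1]-.178)<.09)&(abs(P[...,2]-.04)<.006)&(c['depth']>0)
    print('block',cv2.minAreaRect(P[m][:,:2].astype(np.float32)*1000))
    m=(np.hypot(P[...,0]-.595,P[...,1]+.16)<.055)&(P[...,2]>.07)&(c['depth']>0)
    Q=P[m];print('gauge',len(Q),Q.min(0).round(4),Q.max(0).round(4)); print(cv2.minAreaRect(Q[:,:2].astype(np.float32)*1000))
    m=(np.hypot(P[...,0]-.595,P[...,1]+.16)<.07)&(abs(P[...,2]-.042)<.005)&(c['depth']>0)
    print('stand',cv2.minAreaRect(P[m][:,:2].astype(np.float32)*1000))
E
```

```text
[[-0.    -0.955 -0.295  0.075]
 [ 1.    -0.     0.     0.   ]
 [-0.    -0.295  0.955 -0.13 ]
 [ 0.     0.     0.     1.   ]] [[282.63766131   0.         248.64293613]
 [  0.         282.63766131 189.82994281]
 [  0.           0.           1.        ]]
scene coupler 310 [0.5337 0.1583 0.09  ] [0.5718 0.198  0.1145] [0.1089 0.1129 0.1135]
block ((569.6123657226562, 182.73597717285156), (93.67362976074219, 112.42261505126953), 17.089956283569336)
gauge 933 [ 0.574  -0.1922  0.0702] [ 0.6183 -0.128   0.1271]
((596.1234130859375, -159.05825805664062), (61.6506462097168, 30.999771118164062), 74.42211151123047)
stand ((596.052734375, -158.7034912109375), (75.57090759277344, 76.02098846435547), 86.25959014892578)
side coupler 381 [0.5336 0.1573 0.0901] [0.5705 0.1969 0.1171] [0.1104 0.1136 0.1146]
block ((569.4136352539062, 182.8145751953125), (95.2369613647461, 112.11209106445312), 17.61713218688965)
gauge 466 [ 0.5741 -0.1849  0.0708] [ 0.6179 -0.1268  0.1303]
((596.6116943359375, -158.42640686035156), (63.19746017456055, 32.415855407714844), 74.07868194580078)
stand ((596.3941040039062, -159.75157165527344), (80.44700622558594, 75.71696472167969), 86.27650451660156)
```

Emit:
servo_tool(steps=[[8.5, 4, 4, 2, 0], [8.5, 6, 10, 2, 0], [8.5, 8, 16, 2, 0], [8.5, 10, 22, 2, 0], [8.5, 12.5, 28, 2, 0], [8.5, 15, 34, 2, 0], [8.5, 17, 40, 2, 0], [8.5, 19, 45, 2, 0], [8.5, 21, 50, 2, 0], [8.5, 23, 55, 2, 0], [8.5, 25, 60, 2, 0], [8.5, 27, 65, 2, 0]])

```text
t: 3.65
tcp_pos: [0.4832, 0.0113, 0.2628]
eef_rot: [0.001, -0.16, 0.987, 0.0]
ft_force: [1.8, -0.0, 0.7]
grip_width: 0.995
grasp_force: 0.0
```

Emit:
servo_tool(steps=[[8.5, 2, 5, 0, 0], [8.5, 4, 10, 0, 0], [8.5, 5.5, 14, 0, 0], [8.5, 6.9, 16.7, 0, 0], [8.5, 6.9, 16.7, 0, 0], [8.5, 6.9, 16.7, 0, 0], [8.5, 6.9, 16.7, 0, 0]])

```text
t: 4.53
tcp_pos: [0.5515, 0.1757, 0.2626]
eef_rot: [0.0, -0.159, 0.987, 0.0]
ft_force: [0.4, 0.7, 0.2]
grip_width: 0.995
grasp_force: 0.0
```

```bash
cat > cp.py <<'E'
from h import *
s=r.state(); print(s['t'],s['tcp_pos'].round(4),s['ft_force'].round(2),s['joint_pos'].round(2),s['eef_rot'].round(3))
c=cap('wrist'); P=cloud(c)
for n,ph in (('sleeve',1),):
    for o in spotter.boxes_of('wrist',n)[:2]: print(n,o['conf'],w(c,o['xyz']).round(4))
d=c['depth']>0
m=d&(np.hypot(P[...,0]-.552,P[...,1]-.177)<.03)&(P[...,2]>.098)&(P[...,2]<.135)
Q=P[m]; print(len(Q)); print(np.histogram(Q[:,2],np.arange(.098,.136,.002)))
t=np.percentile(Q[:,2],98); 
for lo,hi in ((t-.003,t+.003),(t-.008,t-.003)):
    q=Q[(Q[:,2]>lo)&(Q[:,2]<hi)]
    if len(q)>5: print(lo,hi,len(q),cv2.minEnclosingCircle((q[:,:2]*1000).astype(np.float32)))
u,v=px(c,[.552,.177,.11]).astype(int); print(u,v)
im=c['image']; x0=max(0,u-100);y0=max(0,v-90)
cv2.imwrite('pics/cp_%.2f.png'%s['t'],cv2.resize(im[y0:v+90,x0:u+100,::-1],None,fx=3,fy=3)); print('pics/cp_%.2f.png'%s['t'],x0,y0)
E
python3 cp.py
```

```text
4.525 [0.5515 0.1757 0.2626] [0.4  0.71 0.15] [ 0.65  0.19 -0.18 -0.   -1.21 -1.9 ] [ 0.    -0.159  0.987  0.   ]
sleeve 0.78 [0.5443 0.1744 0.112 ]
901
(array([ 30,  35,  16,  26,  34, 163, 545,  52,   0,   0,   0,   0,   0,
         0,   0,   0,   0,   0,   0]), array([0.098, 0.1  , 0.102, 0.104, 0.106, 0.108, 0.11 , 0.112, 0.114,
       0.116, 0.118, 0.12 , 0.122, 0.124, 0.126, 0.128, 0.13 , 0.132,
       0.134, 0.136]))
0.109392400671467 0.115392400671467 685 ((550.5101318359375, 177.22410583496094), 19.090438842773438)
0.10439240067146699 0.109392400671467 132 ((550.3685913085938, 177.34744262695312), 19.152095794677734)
249 179
pics/cp_4.53.png 149 89
```

View pics/cp_4.53.png

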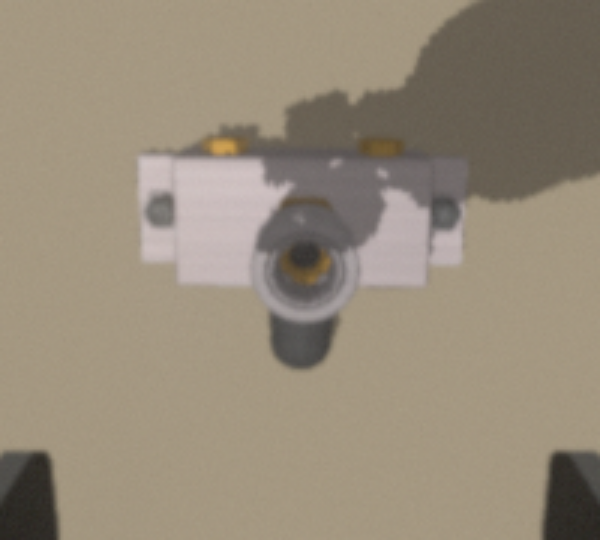

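Emit:
servo_tool(steps=[[8.5, -0.1, 0.15, -5, 0], [8.5, -0.1, 0.15, -9, 0], [8.5, -0.1, 0.15, -12, 0], [8.5, -0.1, 0.15, -14, 0], [8.5, -0.1, 0.15, -16, 0], [8.5, -0.1, 0.15, -17.2, 0], [8.5, -0.1, 0.15, -17.4, 0], [8.5, -0.1, 0.15, -17.4, 0], [8.5, -0.1, 0.15, -17.4, 0]])

```text
t: 5.75
tcp_pos: [0.5512, 0.1782, 0.0891]
eef_rot: [0.001, -0.16, 0.987, 0.0]
ft_force: [0.7, 0.1, -0.1]
grip_width: 0.997
grasp_force: 0.0
```

The crop shows the coupler ring at crop (304,270), with the fingers symmetric on either side and the elbow clear of their closing line. Now I close on the sleeve.

Emit:
servo_tool(steps=[[4.5, 0, 0, 0, 0], [4.5, 0, 0, 0, 0], [3.5, 0, 0, 0, 0], [3.2, 0, 0, 0, 0], [3.2, 0, 0, 0, 0], [3.2, 0, 0, 0, 0], [3.2, 0, 0, 0, 0]])

```text
t: 6.62
tcp_pos: [0.551, 0.1778, 0.0887]
eef_rot: [0.0, -0.16, 0.987, -0.0]
ft_force: [-0.0, -3.4, 5.4]
grip_width: 0.431
grasp_force: 59.5
```

Emit:
servo_tool(steps=[[3.2, 0, 0, -0.3, 0], [3.2, 0, 0, -0.6, 0], [3.2, 0, 0, -0.8, 0], [3.2, 0, 0, -1.0, 0], [3.2, 0, 0, -1.1, 0], [3.2, 0, 0, -1.1, 0], [3.2, 0, 0, -1.1, 0]])

```text
t: 7.5
tcp_pos: [0.5512, 0.1778, 0.0786]
eef_rot: [0.0, -0.16, 0.987, -0.0]
ft_force: [-2.3, -3.1, 13.0]
grip_width: 0.433
grasp_force: 60.9
```

Emit:
servo_tool(steps=[[3.2, 0, 0, -0.15, 0], [3.2, 0, 0, -0.15, 0], [3.2, 0, 0, -0.15, 0]])

```text
t: 7.88
tcp_pos: [0.5515, 0.1779, 0.0784]
eef_rot: [0.001, -0.16, 0.987, -0.0]
ft_force: [-6.8, -2.9, 25.5]
grip_width: 0.431
grasp_force: 62.1
```

Emit:
servo_tool(steps=[[3.2, 0, 0, 0.15, 0], [3.2, 0, 0, 0.2, 0], [6, 0, 0, 0.2, 0], [8.5, 0, 0, 0.2, 0], [8.5, 0, 0, 0.2, 0], [8.5, 0, 0, 0.2, 0], [8.5, 0, 0, 0.2, 0], [8.5, 0, 0, 0.2, 0], [8.5, 0, 0, 0.2, 0]])

```text
t: 9.0
tcp_pos: [0.5508, 0.178, 0.0778]
eef_rot: [0.0, -0.16, 0.987, -0.0]
ft_force: [0.0, 0.3, -0.4]
grip_width: 0.995
grasp_force: 0.0
```

Emit:
servo_tool(steps=[[8.5, 0, 0, 1, 0], [8.5, 0, 0, 3, 0], [8.5, 0, 0, 6, 0], [8.5, 0, 0, 10, 0], [8.5, 0, 0, 14, 0], [8.5, 0, 0, 18.2, 0], [8.5, 0, 0, 18.2, 0], [8.5, 0, 0, 18.2, 0], [8.5, 0, 0, 18.2, 0]])

```text
t: 10.12
tcp_pos: [0.5503, 0.1777, 0.2589]
eef_rot: [-0.001, -0.16, 0.987, -0.0]
ft_force: [0.5, 0.3, 0.3]
grip_width: 0.998
grasp_force: 0.0
```

```bash
python3 cp.py; python3 - <<'E'
from h import *
c=cap('side'); P=cloud(c)
m=(np.hypot(P[...,0]-.551,P[...,1]-.177)<.03)&(P[...,2]>.07)&(P[...,2]<.13)&(c['depth']>0); Q=P[m]
print(np.histogram(Q[:,2],np.arange(.07,.122,.002)))
E
```

```text
10.125 [0.5503 0.1777 0.2589] [0.5  0.32 0.27] [ 0.65  0.19 -0.18 -0.   -1.2  -1.9 ] [-0.001 -0.16   0.987 -0.   ]
sleeve 0.69 [0.5372 0.174  0.1032]
897
(array([ 76,  69, 314, 147,  22,  71, 161,  37,   0,   0,   0,   0,   0,
         0,   0,   0,   0,   0,   0]), array([0.098, 0.1  , 0.102, 0.104, 0.106, 0.108, 0.11 , 0.112, 0.114,
       0.116, 0.118, 0.12 , 0.122, 0.124, 0.126, 0.128, 0.13 , 0.132,
       0.134, 0.136]))
0.10928399747403907 0.11528399747403907 224 ((550.627197265625, 177.15390014648438), 13.4063081741333)
0.10428399747403908 0.10928399747403907 160 ((550.5453491210938, 176.80433654785156), 18.136531829833984)
247 181
pics/cp_10.12.png 147 91
(array([ 7,  6,  1,  1,  3, 10, 10, 15, 10, 13, 11, 19, 13, 14, 17, 24, 35,
       63, 42, 22, 25, 37, 15,  0,  1]), array([0.07 , 0.072, 0.074, 0.076, 0.078, 0.08 , 0.082, 0.084, 0.086,
       0.088, 0.09 , 0.092, 0.094, 0.096, 0.098, 0.1  , 0.102, 0.104,
       0.106, 0.108, 0.11 , 0.112, 0.114, 0.116, 0.118, 0.12 ]))
```

Emit:
servo_tool(steps=[[8.5, 0.5, -3, 0, 5], [8.5, 1, -6, 0, 10], [8.5, 1.5, -10, 0, 15], [8.5, 2, -14, 0, 21], [8.5, 2.5, -18, 0, 27], [8.5, 3, -22, 0, 33], [8.5, 3.5, -26, 0, 39], [8.5, 4, -30, 0, 45], [8.5, 4.6, -33.7, 0, 51], [8.5, 4.6, -33.7, 0, 55.6], [8.5, 4.6, -33.7, 0, 55.6], [8.5, 4.6, -33.7, 0, 55.6]])

```text
t: 11.78
tcp_pos: [0.5968, -0.1587, 0.2596]
eef_rot: [-0.0, -0.601, 0.799, 0.0]
ft_force: [-0.8, 0.8, -0.5]
grip_width: 0.996
grasp_force: 0.0
```

```bash
cat > g.py <<'E'
from h import *
s=r.state(); print(s['t'],s['tcp_pos'].round(4),s['ft_force'].round(2),s['joint_pos'].round(2),s['eef_rot'].round(3))
c=cap('wrist'); P=cloud(c); d=c['depth']>0
m=d&(np.hypot(P[...,0]-.596,P[...,1]+.159)<.045)&(P[...,2]>.085)&(P[...,2]<.14); Q=P[m]
print(len(Q),Q[:,2].max(),cv2.minAreaRect((Q[:,:2]*1000).astype(np.float32)))
m=d&(np.hypot(P[...,0]-.596,P[...,1]+.159)<.06)&(abs(P[...,2]-.042)<.005); print('stand',cv2.minAreaRect((P[m][:,:2]*1000).astype(np.float32)))
for n in('gauge_case','gauge_hex'):
    for o in spotter.spot_point('wrist',n)[:2]: print(n,o['conf'],w(c,o['xyz']).round(4))
save(c,'g_%.2f.png'%s['t']); print('pics/g_%.2f.png'%s['t'])
E
python3 g.py
```

```text
11.775 [ 0.5968 -0.1587  0.2596] [-0.81  0.83 -0.51] [ 0.06  0.25 -0.1  -0.   -1.22 -0.34] [-0.    -0.601  0.799  0.   ]
1700 0.12578538063992506 ((594.190673828125, -162.45433044433594), (58.1645622253418, 30.049421310424805), 74.27143859863281)
stand ((594.7693481445312, -160.40013122558594), (75.56359100341797, 75.26791381835938), 86.61767578125)
gauge_case 0.83 [ 0.4755 -0.1164  0.0823]
gauge_case 0.62 [ 0.595  -0.1616  0.0921]
gauge_hex 0.86 [ 0.5992 -0.2688  0.0341]
gauge_hex 0.79 [ 0.4727 -0.12    0.0289]
pics/g_11.78.png
```

View pics/g_11.78.png

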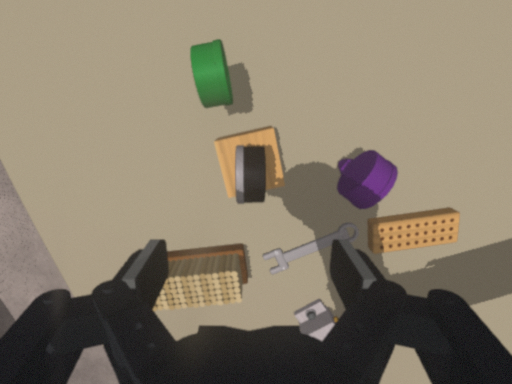

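The picture shows the black gauge in the beech block at (251,174), aligned with the fingers. The green gauge at (212,74) and the purple one at (367,180) are clear of the descent.

Emit:
servo_tool(steps=[[8.5, -0.15, -0.1, -4, 0], [8.5, -0.15, -0.1, -8, 0], [8.5, -0.15, -0.1, -11, 0], [8.5, -0.15, -0.1, -13.5, 0], [8.5, -0.15, -0.1, -15.5, 0], [8.5, -0.15, -0.1, -16.6, 0], [8.5, -0.15, -0.1, -16.8, 0], [6, -0.15, -0.1, -16.8, 0], [4.5, -0.15, -0.1, -16.8, 0], [3.5, -0.15, -0.1, -16.8, 0], [3.0, -0.15, -0.1, -16.8, 0], [2.5, -0.15, -0.1, -16.8, 0]])

```text
t: 13.42
tcp_pos: [0.5951, -0.16, 0.0922]
eef_rot: [-0.0, -0.602, 0.799, 0.0]
ft_force: [-3.5, 1.1, 5.7]
grip_width: 0.343
grasp_force: 59.4
```

Emit:
servo_tool(steps=[[2.2, 0, 0, 0, 0], [2.2, 0, 0, 0, 0], [2.2, 0, 0, 0, 0], [2.2, 0, 0, 0, 0]])

```text
t: 13.92
tcp_pos: [0.5951, -0.16, 0.0922]
eef_rot: [-0.0, -0.602, 0.799, 0.0]
ft_force: [-2.6, 1.3, 6.2]
grip_width: 0.347
grasp_force: 59.6
```

Emit:
servo_tool(steps=[[2.2, 0, 0, 0.5, 0], [2.2, 0, 0, 1.5, 0], [2.2, 0, 0, 3, 0], [2.2, 0, 0, 5, 0], [2.2, 0, 0, 7.5, 0], [2.2, 0, 0, 10.5, 0], [2.2, 0, 0, 13, 0], [2.2, 0, 0, 14, 0], [2.2, 0, 0, 14, 0], [2.2, 0, 0, 14, 0], [2.2, 0, 0, 14, 0]])

```text
t: 15.3
tcp_pos: [0.5948, -0.16, 0.2306]
eef_rot: [-0.001, -0.602, 0.799, 0.001]
ft_force: [0.9, -0.7, -2.9]
grip_width: 0.341
grasp_force: 59.6
```

```bash
cat > q.py <<'E'
from h import *
s=r.state(); t=s['tcp_pos']; print(s['t'],t.round(4),s['ft_force'].round(2),s['wrist_torque'].round(2),s['joint_pos'].round(2),s['grip_width'])
ims=[]
for n in('scene','side'):
    c=cap(n);P=cloud(c);d=c['depth']>0
    m=d&(np.hypot(P[...,0]-t[0],P[...,1]-t[1])<.05)&(P[...,2]<t[2]-.04)&(P[...,2]>t[2]-.11)
    Q=P[m]; print(n)
    for lo in np.arange(t[2]-.1,t[2]-.04,.008):
        q=Q[(Q[:,2]>=lo)&(Q[:,2]<lo+.008)]
        if len(q)>3: print('z%.3f n%d x %.4f..%.4f y %.4f..%.4f'%(lo,len(q),*np.ravel(list(zip(q.min(0),q.max(0))))[:4]))
    for k in('gauge','gauge_hex','gauge_case'):
        for o in spotter.spot_point(n,k)[:4]:
            X=w(c,o['xyz'])
            if np.hypot(*(X-t)[:2])<.04: print(k,round(o['conf'],2),X.round(4),(X-t).round(4))
    u,v=px(c,t-[0,0,.04]).astype(int); ims.append(cv2.resize(c['image'][max(0,v-50):v+50,max(0,u-50):u+50,::-1],(400,400),interpolation=cv2.INTER_CUBIC))
f='pics/q_%.2f.png'%s['t']; cv2.imwrite(f,cv2.hconcat(ims)); print(f)
E
python3 q.py
```

```text
15.3 [ 0.5948 -0.16    0.2306] [ 0.94 -0.68 -2.92] [ 0.06 -0.01 -0.  ] [ 0.05  0.27 -0.14 -0.   -1.16 -0.33] 0.34060453305572524
scene
z0.147 n7 x 0.5979..0.6013 y -0.1637..-0.1576
z0.155 n30 x 0.5923..0.6043 y -0.1672..-0.1522
z0.163 n10 x 0.5950..0.6043 y -0.1676..-0.1575
z0.179 n41 x 0.5927..0.6099 y -0.1728..-0.1459
z0.187 n55 x 0.5958..0.6098 y -0.1723..-0.1502
gauge 0.84 [ 0.5929 -0.1574  0.146 ] [-0.0019  0.0026 -0.0847]
gauge_hex 0.73 [ 0.5944 -0.1624  0.1815] [-0.0005 -0.0024 -0.0491]
gauge_case 0.96 [ 0.5994 -0.1566  0.2316] [0.0045 0.0034 0.0009]
side
z0.147 n9 x 0.5913..0.5998 y -0.1631..-0.1542
z0.155 n14 x 0.5882..0.6041 y -0.1653..-0.1519
z0.163 n18 x 0.5884..0.6043 y -0.1601..-0.1505
z0.171 n13 x 0.5880..0.6030 y -0.1580..-0.1498
z0.179 n28 x 0.5819..0.6102 y -0.1656..-0.1459
z0.187 n28 x 0.5818..0.6078 y -0.1675..-0.1448
gauge 0.87 [ 0.5963 -0.1584  0.1464] [ 0.0015  0.0016 -0.0842]
gauge_hex 0.88 [ 0.5943 -0.1582  0.1743] [-0.0005  0.0019 -0.0564]
gauge_case 0.57 [ 0.5962 -0.1592  0.2333] [0.0014 0.0008 0.0027]
pics/q_15.30.png
```

Emit:
servo_tool(steps=[[2.2, -0.3, 2, 0, 0], [2.2, -0.8, 5, 0, 0], [2.2, -1.3, 9, 0, 0], [2.2, -1.8, 13, 0, 0], [2.2, -2.3, 17, 0, 0], [2.2, -2.8, 21, 0, 0], [2.2, -3.3, 25, 0, 0], [2.2, -3.8, 29, 0, 0], [2.2, -4.2, 32, 0, 0], [2.2, -4.4, 33.5, 0, 0], [2.2, -4.4, 33.6, 0, 0], [2.2, -4.4, 33.6, 0, 0]])

```text
t: 17.2
tcp_pos: [0.5512, 0.1755, 0.2318]
eef_rot: [-0.0, -0.602, 0.799, -0.0]
ft_force: [0.5, -0.2, -3.9]
grip_width: 0.351
grasp_force: 59.7
```

```bash
python3 q.py
```

```text
17.2 [0.5512 0.1755 0.2318] [ 0.46 -0.15 -3.92] [-0.01 -0.04 -0.04] [ 0.65  0.21 -0.22  0.   -1.14 -0.93] 0.3505010321900706
scene
z0.148 n14 x 0.5495..0.5580 y 0.1709..0.1789
z0.156 n27 x 0.5457..0.5604 y 0.1682..0.1818
z0.164 n16 x 0.5481..0.5602 y 0.1695..0.1815
z0.172 n15 x 0.5489..0.5615 y 0.1672..0.1773
z0.180 n40 x 0.5388..0.5665 y 0.1615..0.1802
z0.188 n57 x 0.5411..0.5665 y 0.1622..0.1867
gauge 0.65 [0.5473 0.1781 0.1502] [-0.0038  0.0026 -0.0816]
gauge_hex 0.76 [0.5513 0.1703 0.1811] [ 0.0001 -0.0052 -0.0507]
gauge_case 0.87 [0.554  0.1767 0.236 ] [0.0028 0.0012 0.0042]
side
z0.148 n8 x 0.5466..0.5575 y 0.1758..0.1815
z0.156 n19 x 0.5457..0.5609 y 0.1768..0.1836
z0.164 n16 x 0.5440..0.5605 y 0.1753..0.1835
z0.172 n8 x 0.5454..0.5560 y 0.1808..0.1853
z0.180 n32 x 0.5387..0.5650 y 0.1754..0.1893
z0.188 n40 x 0.5384..0.5669 y 0.1696..0.1892
gauge 0.58 [0.5511 0.177  0.1473] [-0.      0.0015 -0.0844]
gauge_hex 0.69 [0.552  0.1738 0.1784] [ 0.0008 -0.0018 -0.0534]
gauge_case 0.93 [0.5505 0.1734 0.2341] [-0.0007 -0.0021  0.0023]
pics/q_17.20.png
```

Emit:
servo_tool(steps=[[2.2, 0, 0.15, -0.5, 0], [2.2, 0, 0.15, -1.5, 0], [2.2, 0, 0.15, -2.3, 0], [2.2, 0, 0.15, -3.0, 0], [2.2, 0, 0.15, -3.4, 0], [2.2, 0, 0.15, -3.7, 0], [2.2, 0, 0.15, -4, 0], [2.2, 0, 0.15, -4, 0], [2.2, 0, 0.15, -4, 0]])

```text
t: 18.73
tcp_pos: [0.5514, 0.1775, 0.192]
eef_rot: [0.0, -0.602, 0.799, -0.0]
ft_force: [0.1, 0.4, -3.4]
grip_width: 0.345
grasp_force: 59.7
```

```bash
python3 q.py | head -1
```

```text
18.725 [0.5514 0.1775 0.192 ] [ 0.11  0.39 -3.41] [-0.02 -0.03 -0.04] [ 0.65  0.24 -0.28  0.   -1.05 -0.93] 0.34496856395954045
```

Emit:
servo_tool(steps=[[2.2, 0, 0, -0.2, 0], [2.2, 0, 0, -0.4, 0], [2.2, 0, 0, -0.6, 0], [2.2, 0, 0, -0.8, 0], [2.2, 0, 0, -0.8, 0]])

```text
t: 19.75
tcp_pos: [0.5512, 0.1774, 0.1835]
eef_rot: [-0.0, -0.602, 0.799, 0.0]
ft_force: [0.3, 0.6, -2.6]
grip_width: 0.344
grasp_force: 59.7
```

View pics/q_18.73.png

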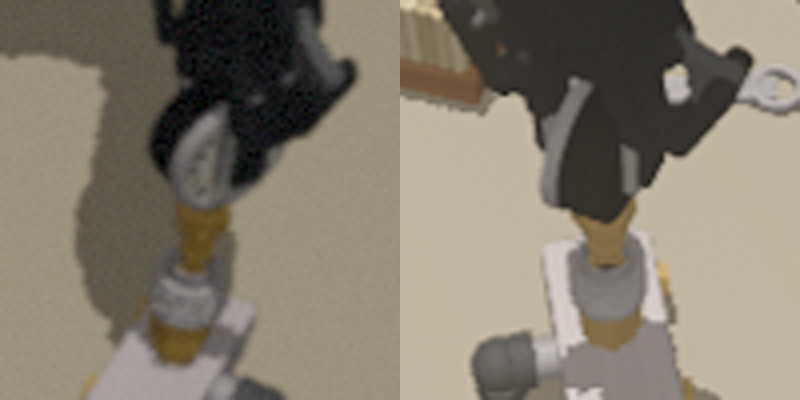

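The nose is centred in the mouth in both views, at (190,270) and (605,265), and the sleeve is still back. I continue gently.

Emit:
servo_tool(steps=[[2.2, 0, 0, -0.2, 0], [2.2, 0, 0, -0.4, 0], [2.2, 0, 0, -0.6, 0], [2.2, 0, 0, -0.8, 0], [2.2, 0, 0, -0.8, 0]])

```text
t: 20.38
tcp_pos: [0.5512, 0.1774, 0.1756]
eef_rot: [-0.0, -0.602, 0.799, 0.0]
ft_force: [0.3, -0.1, -3.0]
grip_width: 0.345
grasp_force: 59.7
```

Emit:
servo_tool(steps=[[2.2, 0, 0, -0.15, 0], [2.2, 0, 0, -0.3, 0], [2.2, 0, 0, -0.45, 0], [2.2, 0, 0, -0.6, 0], [2.2, 0, 0, -0.6, 0]])

```text
t: 21.0
tcp_pos: [0.5514, 0.1775, 0.1698]
eef_rot: [0.0, -0.602, 0.799, -0.0]
ft_force: [-0.1, 0.2, 0.8]
grip_width: 0.341
grasp_force: 60.1
```

Emit:
servo_tool(steps=[[2.2, 0, 0, -0.1, 0], [2.2, 0, 0, -0.2, 0], [2.2, 0, 0, -0.3, 0], [2.2, 0, 0, -0.3, 0]])

```text
t: 21.5
tcp_pos: [0.5513, 0.1775, 0.1665]
eef_rot: [-0.0, -0.602, 0.799, 0.0]
ft_force: [0.1, -0.1, 0.2]
grip_width: 0.34
grasp_force: 60.0
```

Emit:
servo_tool(steps=[[2.2, 0, 0, -0.1, 0], [2.2, 0, 0, -0.2, 0], [2.2, 0, 0, -0.2, 0]])

```text
t: 21.88
tcp_pos: [0.5514, 0.1775, 0.1649]
eef_rot: [0.0, -0.602, 0.799, -0.0]
ft_force: [-0.3, -0.1, 2.1]
grip_width: 0.345
grasp_force: 60.3
```

```bash
cat > sl.py <<'E'
from h import *
print(r.state()['tcp_pos'],r.state()['ft_force'].round(1))
for n in('scene','side'):
    c=cap(n); P=cloud(c)
    m=(np.hypot(P[...,0]-.552,P[...,1]-.177)<.024)&(np.hypot(P[...,0]-.552,P[...,1]-.177)>.0155)&(P[...,2]>.09)&(P[...,2]<.125)&(c['depth']>0); Q=P[m]
    print(np.histogram(Q[:,2],np.arange(.09,.126,.002))[0])
    print([(round(o['conf'],2),w(c,o['xyz']).round(4)) for o in spotter.boxes_of(n,'sleeve')[:1]])
E
python3 sl.py
```

```text
[0.55140741 0.17746794 0.16489081] [-0.3 -0.1  2.1]
[13  5  9 17 13  8 10 16 12  8 25 21  0  0  0  0  0]
[(0.67, array([0.5679, 0.1623, 0.1019]))]
[10  8 15 10 10 11 14  9 13 11 25 31  8  0  0  1  0]
[(0.48, array([0.5463, 0.1899, 0.107 ]))]
```

Emit:
servo_tool(steps=[[2.2, 0, 0, -0.1, 0], [2.2, 0, 0, -0.1, 0], [2.2, 0, 0, -0.1, 0]])

```text
t: 22.45
tcp_pos: [0.5514, 0.1775, 0.1639]
eef_rot: [0.0, -0.602, 0.799, -0.0]
ft_force: [-0.3, 0.1, 3.4]
grip_width: 0.346
grasp_force: 60.3
```

```bash
python3 sl.py; python3 q.py | head -1; ls -t pics|head -1
```

```text
[0.55139607 0.17749713 0.16388639] [-0.3  0.1  3.4]
[14  9  8 14 10 10 15 12  7 12 28 18  0  0  0  0  1]
[(0.72, array([0.5657, 0.1606, 0.1007]))]
[11  8 16  6 13 10 11 14 11 10 23 32  8  0  0  1  0]
[(0.54, array([0.5458, 0.1914, 0.1058]))]
22.65 [0.5514 0.1775 0.1639] [-1.04  0.06  3.42] [0.13 0.04 0.02] [ 0.65  0.27 -0.31  0.   -0.99 -0.93] 0.34248341762179807
q_22.65.png
```

View pics/q_22.65.png

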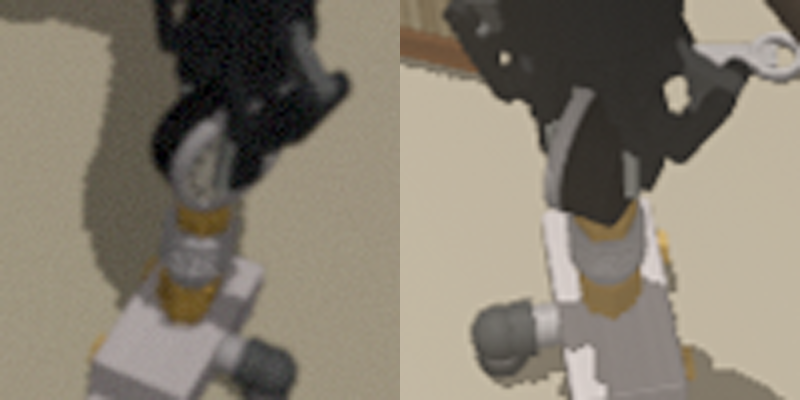

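```bash
cat > s2.py <<'E'
from h import *
for n,cx,cy in(('scene',.5527,.178),('side',.552,.177)):
    c=cap(n); P=cloud(c); rr=np.hypot(P[...,0]-cx,P[...,1]-cy)
    m=(rr<.023)&(P[...,2]>.06)&(P[...,2]<.13)&(c['depth']>0)
    hsv=cv2.cvtColor(c['image'],cv2.COLOR_RGB2HSV)
    print(n)
    for lo in np.arange(.064,.126,.003):
        k=m&(P[...,2]>=lo)&(P[...,2]<lo+.003)
        if k.sum(): print('%.3f n%d rmax %.4f rmed %.4f sat %d'%(lo,k.sum(),np.percentile(rr[k],95),np.median(rr[k]),np.median(hsv[k][:,1])))
E
python3 s2.py
```

```text
scene
0.064 n17 rmax 0.0169 rmed 0.0152 sat 156
0.067 n15 rmax 0.0162 rmed 0.0146 sat 158
0.070 n21 rmax 0.0157 rmed 0.0146 sat 131
0.073 n22 rmax 0.0158 rmed 0.0136 sat 104
0.076 n9 rmax 0.0131 rmed 0.0122 sat 21
0.079 n1 rmax 0.0138 rmed 0.0138 sat 14
0.082 n1 rmax 0.0176 rmed 0.0176 sat 38
0.085 n11 rmax 0.0185 rmed 0.0176 sat 21
0.088 n27 rmax 0.0192 rmed 0.0179 sat 13
0.091 n12 rmax 0.0179 rmed 0.0173 sat 11
0.094 n15 rmax 0.0188 rmed 0.0179 sat 13
0.097 n17 rmax 0.0189 rmed 0.0181 sat 11
0.100 n19 rmax 0.0189 rmed 0.0178 sat 13
0.103 n18 rmax 0.0190 rmed 0.0178 sat 15
0.106 n21 rmax 0.0191 rmed 0.0181 sat 14
0.109 n43 rmax 0.0190 rmed 0.0167 sat 18
0.112 n44 rmax 0.0185 rmed 0.0157 sat 24
0.115 n17 rmax 0.0139 rmed 0.0127 sat 130
0.118 n14 rmax 0.0139 rmed 0.0122 sat 165
0.121 n41 rmax 0.0134 rmed 0.0111 sat 156
0.124 n5 rmax 0.0098 rmed 0.0094 sat 133
side
0.064 n11 rmax 0.0176 rmed 0.0158 sat 115
0.067 n17 rmax 0.0172 rmed 0.0150 sat 118
0.070 n17 rmax 0.0166 rmed 0.0147 sat 116
0.073 n19 rmax 0.0166 rmed 0.0144 sat 86
0.076 n3 rmax 0.0138 rmed 0.0133 sat 13
0.082 n1 rmax 0.0171 rmed 0.0171 sat 38
0.085 n7 rmax 0.0187 rmed 0.0179 sat 19
0.088 n20 rmax 0.0194 rmed 0.0185 sat 18
0.091 n13 rmax 0.0200 rmed 0.0186 sat 18
0.094 n20 rmax 0.0192 rmed 0.0183 sat 18
0.097 n15 rmax 0.0202 rmed 0.0184 sat 19
0.100 n10 rmax 0.0193 rmed 0.0189 sat 18
0.103 n19 rmax 0.0197 rmed 0.0188 sat 20
0.106 n21 rmax 0.0191 rmed 0.0185 sat 18
0.109 n37 rmax 0.0191 rmed 0.0165 sat 19
0.112 n63 rmax 0.0193 rmed 0.0169 sat 19
0.115 n16 rmax 0.0179 rmed 0.0138 sat 112
0.118 n16 rmax 0.0148 rmed 0.0134 sat 120
0.121 n18 rmax 0.0145 rmed 0.0123 sat 117
0.124 n12 rmax 0.0148 rmed 0.0131 sat 117
```

The sleeve now spans z 0.086 to 0.113, so it is fully forward, and the gauge hexagon sits on the mouth at 0.115. I let go.

Emit:
servo_tool(steps=[[2.2, 0, 0, 0.05, 0], [3.5, 0, 0, 0.05, 0], [5, 0, 0, 0.05, 0], [8.5, 0, 0, 0.05, 0], [8.5, 0, 0, 0.05, 0], [8.5, 0, 0, 0.05, 0], [8.5, 0, 0, 0.05, 0], [8.5, 0, 0, 0.05, 0]])

```text
t: 24.15
tcp_pos: [0.5513, 0.1775, 0.1643]
eef_rot: [0.0, -0.602, 0.799, 0.0]
ft_force: [-1.7, 0.4, 0.4]
grip_width: 0.995
grasp_force: 0.0
```

Emit:
servo_tool(steps=[[8.5, 0, 0, 1, 0], [8.5, 0, 0, 3, 0], [8.5, 0, 0, 6, 0], [8.5, 0, 0, 9, 0], [8.5, 0, 0, 11, 0], [8.5, 0, 0, 11, 0], [8.5, 0, 0, 11, 0], [8.5, 0, 0, 11, 0]])

```text
t: 25.15
tcp_pos: [0.5509, 0.1772, 0.2734]
eef_rot: [-0.001, -0.602, 0.799, 0.0]
ft_force: [0.2, -0.5, -0.7]
grip_width: 0.996
grasp_force: 0.0
```

```bash
python3 s2.py | awk '/scene|side|0.08|0.11/'; python3 - <<'E'
from h import *
a=[]
for n,y,x in(('scene',60,250),('side',190,160)):
    c=cap(n); a.append(cv2.resize(c['image'][y:y+160,x:x+160,::-1],(400,400)))
cv2.imwrite('pics/fin.png',cv2.hconcat(a)); print(r.state()['t'],r.state()['ft_force'])
E
```

```text
scene
0.082 n2 rmax 0.0172 rmed 0.0168 sat 51
0.085 n11 rmax 0.0189 rmed 0.0174 sat 12
0.088 n22 rmax 0.0187 rmed 0.0178 sat 14
0.112 n39 rmax 0.0182 rmed 0.0152 sat 20
0.115 n12 rmax 0.0171 rmed 0.0125 sat 94
0.118 n15 rmax 0.0144 rmed 0.0126 sat 143
side
0.085 n9 rmax 0.0189 rmed 0.0186 sat 36
0.088 n15 rmax 0.0191 rmed 0.0183 sat 18
0.112 n57 rmax 0.0192 rmed 0.0163 sat 20
0.115 n20 rmax 0.0179 rmed 0.0145 sat 56
0.118 n15 rmax 0.0145 rmed 0.0136 sat 119
25.35 [ 0.21318178 -0.29383189  0.12308765]
```

View pics/fin.png

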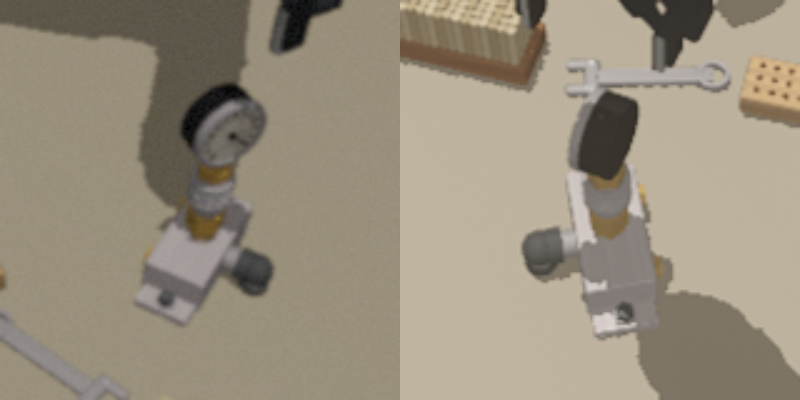

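The gauge stands upright in the coupler at (222,130) and (605,140), the sleeve is forward and the gripper is clear.

```bash
python3 -c "
from cell import r
print(r.job_done())"
```

```text
the job is handed in; nothing more can be done
None
```

I handed the job in at about 25 s: the gauge is upright and home in the coupler, the sleeve is forward over its plug, and the gripper is clear; `r.job_done()` gave no verdict.

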